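Load a delicate detector window on a tilting inspection rest and tip it up

TASK

Slide the framed detector window from the loading deck along on to the blue tilting table until it is fully home against the rubber bumper at the far end, with the table still level; then press gently on the far end so that the table tips and the window's other edge stands up, at least 15 degrees, and leave it tipped. The window is delicate: never push or press on it, or on the table, with more than 10 newtons, and leave the flux bottle, tape roll and red screwdriver alone.

Things in the scene. Friction and masses are not known exactly. Their poses are not given: they have to be found in the camera images.
- rest: The inspection rest, fixed to the bench: a low grey frame on four rubber feet, 174 mm long, 116 mm wide, nothing over 67 mm high while level. Origin on the bench surface, right under table_home (with the table level). Own +x is the loading direction, from the dark loading deck towards the blue tilting table; +y across, +z up. The hinge axis runs across at own x = -8 mm, 50 mm above the bench.
- deck_mid (a point): Centre of the flat top of the dark steel loading deck, 58 mm above the bench, axes as rest. The deck is 54 mm long (own x -27 to +27 mm) and 104 mm wide; kerbs along both sides (inner faces 92 mm apart) rise 7 mm above it. Its outer end at own x = -27 mm is open with free air behind it; the table begins 3 mm past its other end.
- table (a joint): Tilt of the blue table, rad. 0 = level (the start, on a stop; it cannot go below 0); grows as the far (bumper) end goes down and the end next to the deck goes up; hard stop at 0.38. 15 degrees is 0.26. The hinge has friction (0.09 N m, no spring) and stays at whatever tilt it is left; pressing at table_far, 38 mm beyond the hinge, takes about 2 to 4 N.
- table_home (a point): Point on the table's top surface where the centre of the window's underside lies when fully home; turns with the table. Level: 56 mm above the bench (2 mm below the deck), axes as rest. In this frame the table top spans x -48 to +56 mm, 96 mm wide; slick white plastic side rails 8 mm high, inner faces 67 mm apart, run from x -8 to +56 and flare to an 88 mm mouth at x = -38.
- table_far (a point): Point 30 mm from table_home towards the bumper and 8 mm above the table top: the middle of the upper face of the window's leading bar when the window is home, a good place to press. Turns with the table.
- bumper (a point): Middle of the face of the black rubber bumper at the table's far end, 45 mm from table_home along its +x, 5 mm above the table top; the window's leading edge comes to lie against it. The bumper is 60 mm wide, sprung, gives up to 6 mm at 0.4 N per mm and moves with its face; a blue end wall, 10 mm high, stands behind it.
- window: The detector window, a loose flat aluminium frame 90 mm long (own x), 64 mm wide (own y), 8 mm thick, about 0.12 kg, amber pane (42 x 46 mm) recessed 4 mm in its middle; solid end bars 25 mm wide. Origin: centre of its underside. Starts flat on the deck, +x roughly along loading, 80 to 88 mm short of home, up to 4 mm off line, 0.1 rad askew; trailing end overhangs the deck.
- bench_back_clutter: Fixed clutter on the left of the bench: a rack of upright folders, 300 mm high, filling about x 0.16 to 0.44, y 0.05 to 0.30 m, between the start pose of the arm and the inspection rest (go over or round it, upper arm included), curled drawings 90 mm high behind it, and a tube 48 mm high lying along x at y about -0.02 m. Origin on the bench at its middle.
- flux_bottle: Amber flux bottle with white cap, 37 mm in diameter, 94 mm high, standing beyond the rest, to its left; origin at the centre of its underside. To be left alone.
- tape_roll: Roll of masking tape lying flat, 92 mm in diameter, 24 mm high; origin at the centre of its underside. To be left alone.
- driver_red: Red-handled screwdriver, 193 mm long, 26 mm thick, lying flat on the bench; origin at the middle of its underside. To be left alone.

How it is judged:
By the outcome, as a careful person would: the job done as asked, in the order asked, and still so for the second after the job is handed in, with the robot touching nothing.
It also fails if it takes over 45 s, if anything falls off the work surface, if the arm or the gripper's body presses on something with over 40 N, if the wrist force passes 120 N, or if a joint passes its speed limit or range.

ROBOT

A 6-joint arm with a two-finger parallel gripper is mounted at the origin on the work surface; the furniture and walls round the work are solid. World frame = base frame: x ahead of the robot, y to its left, z up, the work surface at z = 0. Lengths are in m, angles in rad, forces in N, time in s.
With the tool pointing down it reaches from about 0.25 to 0.725 m from the base axis. Payload 4 kg.
Tool frame: the origin (TCP) lies on the centre line of the jaws, within the pads' length; the fingertips stand 17 mm ahead of it and the grasp point (between the pads) lies 2 mm behind it; z points along the fingers, y is the line along which they close (so a half turn about z gives the same grasp; the last joint's range is limited). The gripper opens to 85 mm and grips with 20 to 120 N. Pads are 22 mm wide; open, the fingers measure 114 mm over their backs; the gripper's body (76 mm by 85 mm) begins 54 mm behind the grasp point. The pads swing forward as they close: fully open they stand 13 mm farther back than shut.
Start: joints at [-1.282, 0.241, 0.005, 1.335, 0, 1.571], TCP at [0.142, -0.479, 0.248] pointing down, gripper open.
Joint ranges: [-2.72, 2.72], [-1.05, 1.87], [-1.09, 1.28], [-1.99, 2.15], [-1.42, 1.44], [-3.14, 3.14]. Speed limits (rad/s): [2.79, 2.79, 3.14, 3.14, 3.14, 3.14].

INTERFACE

Orientations are given as a unit quaternion [x, y, z, w].
In Python, from workcell import get_obs, imaging, order gives the robot as it stands.
- The arm moves only by the tool apply_moves, never from a script. Its argument "targets" is a list that holds one entry, the list of rows, each a list of 5 numbers: the shift along the world's x, y, z in units of 40 mm (1.0 is 40 mm), then the turn about the world's z in degrees, then the gripper command: -1 is shut, 1 is fully open, values between are in proportion. In form: [[[dx, dy, dz, turn, fingers], ...]]. A call has 1 to 8 rows; each row shifts and turns the commanded pose from where the row before left it; what a row does not reach is not made up. A row lasts 1/12 s, in which the tool goes at most 41.7 mm and 7.16 degrees, less where a joint would pass 70% of its speed; a pose out of reach is approached as far as the arm can. A call is refused whole if a number of a shift passes 1 or a number of a turn 7.16, either way. A call with a gripper value outside its range is refused whole. The fingers move at their own pace and stop on an object; the grip force is fixed at half the most. Time passes only in rows, so rows that do not move let the fingers close. It gives the time, the measured TCP pose, the force, the opening and the grip force at its end, in the units of the state.
- get_obs(): the state, without advancing time (a new reading comes with each control period).
- imaging.camera(name): name is "scene" or "top"; returns (picture, depth): 384x512x3 uint8, blue, green, red; 384x512 float32, m along the optical axis (not along the pixel's ray), 0 where there is no reading.
- imaging.get_calibration(name): a dict with "camera_matrix" (3x3 intrinsics, pixels), "k1" (the pictures are not rectified: a ray, as slopes to the right and down, at radius r is drawn at 1 + k1 r^2 times it, then the intrinsics apply), "eye" and "rotation" of the camera in the world. Camera axes: x right, y down, z forward; pixel columns grow to the right and rows downward; lengths in m; the calibration is good to about 2 mm. A picture is of the moment at which its call begins. get_calibration takes no time and is no camera call.
- order.job_done(): hands the job in; it is judged then, once.
The state is a dict: "clock": time; "joint_pos": joint angles; "joint_vel": joint speeds; "tau": joint torques, N m; "eef_pos": TCP position; "tool_rot": TCP orientation; "ft_force": force on the tool from outside, world axes, zero at the start; "ft_torque": the same for the moment, N m; "grip_width": finger opening in m; "grasp_force": force on a finger pad.
Only numpy, scipy, OpenCV 4.12 (cv2) and the standard library are available. Lean on these libraries where they do the work, as an engineer would, in place of code of your own. Each camera call takes 0.05 s, during which the arm holds its last target. There are 200 camera calls.

## Working session

There is one attempt and no reset: what is moved stays moved. The work goes in short steps, Python scripts to look and compute and a tool call to move; the robot and the scene stay as the last step left them, time stands still between calls to the robot, and variables do not carry over. Pictures are saved under pics/ and viewed, at most 10 in all, crops included, and the job is handed in when it is done.

Besides the shell and the picture viewer there is one more tool, called after "Emit:" as name([rows], argument=value, ...), one row to a line, values as JSON. apply_moves: Moves the arm, as the interface text tells. Its arguments: {"type":"object","properties":{"targets":{"type":"array","items":{"type":"array","items":{"type":"array","items":{"type":"number"}}}}},"required":["targets"]}

```bash
mkdir -p pics; cat > h.py <<'E'
import numpy as np, cv2
from workcell import get_obs, imaging, order
def cal(n):
    c=imaging.get_calibration(n); return np.array(c["camera_matrix"]),c["k1"],np.array(c["eye"]),np.array(c["rotation"])
def rays(n,uv):
    K,k1,e,R=cal(n); uv=np.atleast_2d(np.asarray(uv,float))
    d=np.c_[(uv[:,0]-K[0,2])/K[0,0],(uv[:,1]-K[1,2])/K[1,1]]; s=d.copy()
    for _ in range(20): s=d/(1+k1*(s**2).sum(1,keepdims=True))
    return e,np.c_[s,np.ones(len(s))]@R.T
def plane(n,uv,z):
    e,r=rays(n,uv); return e+r*((z-e[2])/r[:,2])[:,None]
def pts(n,uv,dep):
    e,r=rays(n,uv); return e+r*np.asarray(dep)[:,None]
E
python3 - <<'E'
from h import *
for n in("scene","top"):
    p,d=imaging.camera(n); cv2.imwrite(f"pics/{n}0.png",p); np.save(n+"0.npy",d); print(n,[x.round(3).tolist() if hasattr(x,'round') else x for x in cal(n)])
o=get_obs(); print(o["clock"],o["eef_pos"],o["tool_rot"],o["ft_force"])
E
```

```text
scene [[[400.374, 0.0, 257.82], [0.0, 400.374, 192.488], [0.0, 0.0, 1.0]], -0.042175105634950985, [0.023, 0.145, 0.781], [-0.583, 0.737, -0.271, 0.206]]
top [[[408.716, 0.0, 251.53], [0.0, 408.716, 195.514], [0.0, 0.0, 1.0]], 0.008192673468044302, [0.446, 0.008, 1.047], [-0.702, 0.711, -0.036, 0.036]]
0.1 [ 0.1422474  -0.47877054  0.24747932] [ 9.89591658e-01  1.43900702e-01 -1.35279159e-04 -9.58809295e-04] [ 0.03873122 -0.5495722   0.87939526]
```

View pics/scene0.png

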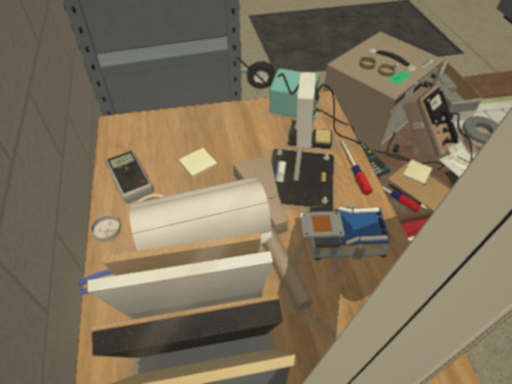

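View pics/top0.png

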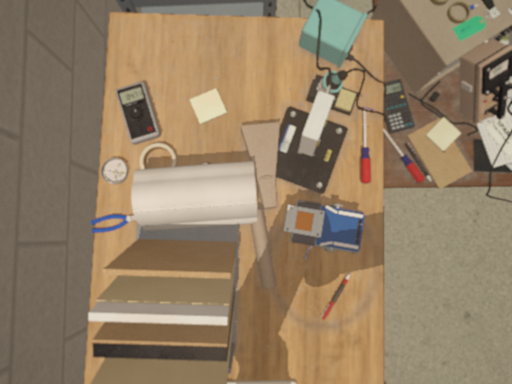

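```bash
sed -i 's/np.array(c\["rotation"\])/Rn.from_quat(c["rotation"]).as_matrix()/; 1a from scipy.spatial.transform import Rotation as Rn' h.py
python3 - <<'E'
from h import *
p=cv2.imread("pics/top0.png")[190:265,265:385]; q=cv2.imread("pics/scene0.png")[195:270,285:405]
cv2.imwrite("pics/c0.png",np.vstack([cv2.resize(x,None,fx=4.5,fy=4,interpolation=cv2.INTER_CUBIC) for x in(p,q)]))
print(cal("top")[3].round(3).tolist(), cal("scene")[3].round(2).tolist())
D=np.load("top0.npy"); 
for uv in[(305,221),(341,228),(365,150),(318,120),(340,295),(320,320),(375,300)]: print(uv,pts("top",[uv],[D[uv[1],uv[0]]]).round(3))
E
```

```text
[[-0.013, -0.995, 0.102], [-1.0, 0.013, 0.0], [-0.001, -0.102, -0.995]] [[-0.23, -0.75, 0.62], [-0.97, 0.17, -0.16], [0.01, -0.64, -0.77]]
(305, 221) [[ 0.483 -0.12   0.063]]
(341, 228) [[ 0.465 -0.207  0.055]]
(365, 150) [[ 0.663 -0.282  0.022]]
(318, 120) [[ 0.664 -0.119  0.293]]
(340, 295) [[ 0.298 -0.211 -0.003]]
(320, 320) [[ 0.239 -0.159  0.001]]
(375, 300) [[ 0.285 -0.298 -0.001]]
```

View pics/c0.png

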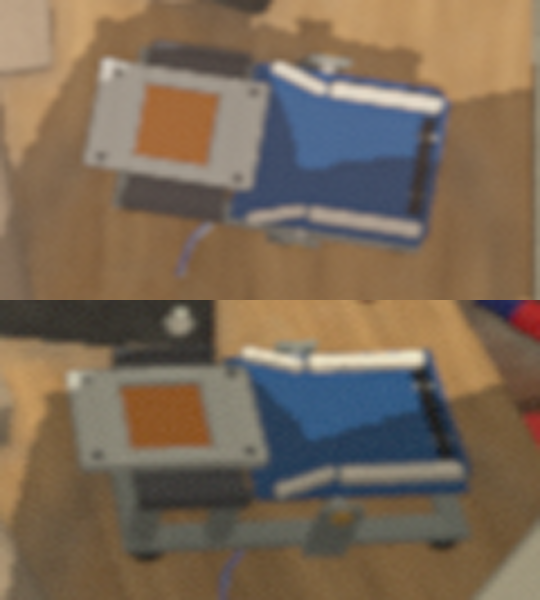

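```bash
cat >> h.py <<'E'
def rect(m):
    cs,_=cv2.findContours(m.astype(np.uint8),cv2.RETR_EXTERNAL,cv2.CHAIN_APPROX_NONE); return max(cs,key=cv2.contourArea)[:,0].astype(float)
def amber(p,off):
    h=cv2.cvtColor(p,cv2.COLOR_BGR2HSV); m=(h[...,0]<18)&(h[...,1]>150)&(h[...,2]>90); k=np.zeros_like(m); u0,v0,u1,v1=off; k[v0:v1,u0:u1]=m[v0:v1,u0:u1]; return rect(k)
E
python3 - <<'E'
from h import *
def show(n,name,px,z):
    P=plane(n,px,z)[:,:2]; print(n,name,P.round(4).tolist()); return P
for n,im,box,(u0,v0),fr,rl in (("top","pics/top0.png",(280,195,330,245),(265,190),
   [(105,60),(268,85),(247,190),(85,162)],[(328,88),(443,103),(308,212),(420,229)]),
  ("scene","pics/scene0.png",(300,205,345,245),(285,195),
   [(68,72),(268,72),(262,166),(80,168)],[(312,60),(427,56),(335,176),(465,170)])):
    g=lambda l:[(u0+x/4.5,v0+y/4-(75 if 0 else 0)) for x,y in l]
    if n=="scene": pass
    p=cv2.imread(im); c=amber(p,box); P=plane(n,c,.062)[:,:2]
    r=cv2.minAreaRect((P*1000).astype(np.float32)); print(n,"pane",r)
    F=show(n,"frame",g(fr),.066); print(" centre",F.mean(0).round(4),"len",np.linalg.norm(F[1]-F[0]).round(3),np.linalg.norm(F[2]-F[1]).round(3))
    d=F[1]-F[0]+F[2]-F[3]; print(" yaw",np.arctan2(d[1],d[0]))
    L=show(n,"rails",g(rl),.064); print(" rail len",np.linalg.norm(L[1]-L[0]),np.linalg.norm(L[3]-L[2]),"sep",np.linalg.norm(L[0]-L[2]))
    d=L[1]-L[0]+L[3]-L[2]; a=np.arctan2(d[1],d[0]); print(" yaw",a,"home(from mean x=24)",L.mean(0)-.024*np.array([np.cos(a),np.sin(a)]))
E
```

```text
top pane ((483.7091979980469, -116.8821029663086), (34.38268280029297, 38.53185272216797), 79.1822280883789)
top frame [[0.5218, -0.0801], [0.5056, -0.1668], [0.4431, -0.1537], [0.4608, -0.0682]]
 centre [ 0.4828 -0.1172] len 0.088 0.064
 yaw -1.7649486904468823
top rails [[0.5036, -0.1991], [0.4938, -0.2601], [0.4296, -0.186], [0.4189, -0.2449]]
 rail len 0.06179842285106847 0.059909555842582264 sep 0.07507999679812218
 yaw -1.740534124800927 home(from mean x=24) [ 0.46550903 -0.19887203]
scene pane ((485.69720458984375, -119.4198226928711), (36.111263275146484, 35.077430725097656), 76.90646362304688)
scene frame [[0.521, -0.0811], [0.4984, -0.1784], [0.4399, -0.1525], [0.4585, -0.0675]]
 centre [ 0.4794 -0.1199] len 0.1 0.064
 yaw -1.7930904226511364
scene rails [[0.5026, -0.2042], [0.492, -0.2624], [0.427, -0.185], [0.4162, -0.2476]]
 rail len 0.059195434131285835 0.063542302159415 sep 0.07797855280801323
 yaw -1.7464675655721866 home(from mean x=24) [ 0.46365241 -0.20118076]
```

The crop shows the window (pane centre at about 305,221 in the top view) on the deck. The table's rails run to the right and the black bumper is near (360,220). The two views agree: home is at (0.4645, -0.200), the loading yaw is -1.742, and the window is 84 mm short and about 4 mm off line. I'll now move the shut gripper behind the trailing edge.

Emit:
apply_moves([
  [[0.55,0.665,0,3.9,-1],[0.55,0.665,0,3.9,-1],[0.55,0.665,0,3.9,-1],[0.55,0.665,0,3.9,-1],[0.55,0.665,0,3.9,-1],[0.55,0.665,0,3.9,-1],[0.55,0.665,0,3.9,-1],[0.55,0.665,0,3.9,-1]],
])

```text
clock: 0.77
eef_pos: [0.3188, -0.2649, 0.248]
tool_rot: [0.914, 0.406, -0.0, -0.0]
ft_force: [1.0, -0.3, -0.4]
grip_width: -0.0001
grasp_force: 0.0
```

Emit:
apply_moves([
  [[0.55,0.665,-0.25,3.9,-1],[0.55,0.665,-0.25,3.9,-1],[0.55,0.665,-0.25,3.9,-1],[0.55,0.665,-0.25,3.9,-1],[0.55,0.665,-0.25,3.9,-1],[0.55,0.665,-0.25,3.9,-1],[0.55,0.665,-0.25,3.9,-1],[0.55,0.665,-0.25,3.9,-1]],
])

```text
clock: 1.43
eef_pos: [0.4949, -0.052, 0.1674]
tool_rot: [0.771, 0.637, -0.0, -0.0]
ft_force: [0.8, -1.1, 0.3]
grip_width: 0.0001
grasp_force: 0.0
```

Emit:
apply_moves([
  [[0,0,0,0,-1],[0,0,0,0,-1]],
])

```text
clock: 1.6
eef_pos: [0.4943, -0.0522, 0.1669]
tool_rot: [0.771, 0.637, -0.001, -0.001]
ft_force: [0.4, 0.9, 0.6]
grip_width: -0.0004
grasp_force: 0.0
```

Emit:
apply_moves([
  [[0,0.12,-0.75,0,-1],[0,0,-0.75,0,-1],[0,0,-0.5,0,-1],[0,0,-0.2,0,-1],[0,0,0,0,-1]],
])

```text
clock: 2.02
eef_pos: [0.492, -0.0496, 0.0786]
tool_rot: [0.773, 0.635, -0.002, -0.002]
ft_force: [-0.0, 0.8, 0.7]
grip_width: 0.0003
grasp_force: 0.0
```

```bash
python3 - <<'E'
from h import *
im=[]
for n,(u,v) in(("top",(265,180)),("scene",(285,185))):
    p,d=imaging.camera(n); cv2.imwrite(f"pics/{n}1.png",p); im.append(cv2.resize(p[v:v+85,u:u+120],None,fx=5,fy=3.5,interpolation=cv2.INTER_CUBIC))
cv2.imwrite("pics/c1.png",np.vstack(im)); print(get_obs()["eef_pos"])
E
```

```text
[ 0.49468948 -0.04963634  0.08122109]
```

View pics/c1.png

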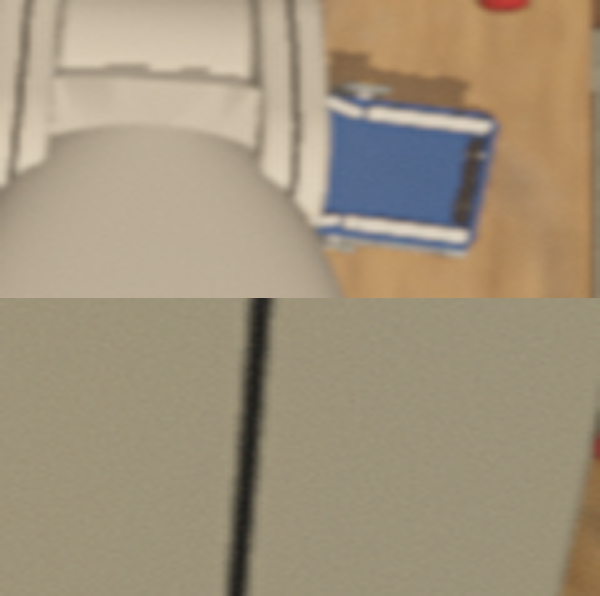

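Emit:
apply_moves([
  [[0.05,0,-0.05,0,-1],[0,0,0,0,-1]],
])

```text
clock: 2.28
eef_pos: [0.4979, -0.0493, 0.0797]
tool_rot: [0.772, 0.635, 0.001, 0.001]
ft_force: [-0.3, -0.0, 1.0]
grip_width: -0.0
grasp_force: 0.0
```

Emit:
apply_moves([
  [[0,0,0,0,-1],[0,0,0,0,-1]],
])

```text
clock: 2.45
eef_pos: [0.497, -0.049, 0.0791]
tool_rot: [0.772, 0.636, 0.001, 0.001]
ft_force: [-0.1, -0.4, 0.8]
grip_width: 0.0001
grasp_force: 0.0
```

Emit:
apply_moves([
  [[-0.03,-0.12,0,0,-1],[-0.02,-0.1,0,0,-1],[0,0,0,0,-1]],
])

```text
clock: 2.7
eef_pos: [0.4942, -0.0584, 0.0784]
tool_rot: [0.772, 0.635, -0.0, 0.0]
ft_force: [-0.1, 0.1, -0.8]
grip_width: 0.0001
grasp_force: 0.0
```

Emit:
apply_moves([
  [[-0.02,-0.08,-0.03,0,-1],[-0.02,-0.08,0,0,-1],[-0.02,-0.08,0,0.2,-1],[-0.02,-0.08,0,0.2,-1],[-0.02,-0.08,0,0.2,-1],[-0.02,-0.08,0,0.2,-1]],
])

```text
clock: 3.2
eef_pos: [0.4895, -0.0772, 0.0771]
tool_rot: [0.767, 0.641, 0.0, -0.0]
ft_force: [-0.0, 1.3, 0.4]
grip_width: 0.0
grasp_force: 0.6
```

Emit:
apply_moves([
  [[-0.023,-0.1,0,0.2,-1],[-0.023,-0.1,0,0.2,-1],[-0.023,-0.1,0,0.1,-1],[-0.023,-0.1,0,0,-1]],
])

```text
clock: 3.53
eef_pos: [0.4858, -0.0933, 0.0771]
tool_rot: [0.765, 0.644, -0.0, -0.0]
ft_force: [0.0, 1.4, 1.8]
grip_width: 0.0
grasp_force: 0.6
```

Emit:
apply_moves([
  [[-0.023,-0.1,0,0,-1],[-0.023,-0.1,0,0,-1],[-0.023,-0.1,0,0,-1]],
])

```text
clock: 3.78
eef_pos: [0.483, -0.1053, 0.0771]
tool_rot: [0.765, 0.644, 0.0, -0.0]
ft_force: [0.0, 0.7, 1.0]
grip_width: 0.0001
grasp_force: 0.6
```

```bash
python3 - <<'E'
from h import *
p,d=imaging.camera("top"); cv2.imwrite("pics/top2.png",p); cv2.imwrite("pics/c2.png",cv2.resize(p[185:265,285:385],None,fx=6,fy=6,interpolation=cv2.INTER_CUBIC)); o=get_obs();print(o["eef_pos"],o["ft_force"])
E
```

```text
[ 0.48286297 -0.10604335  0.07708956] [-0.31859618  0.06454401 -0.60811824]
```

View pics/c2.png

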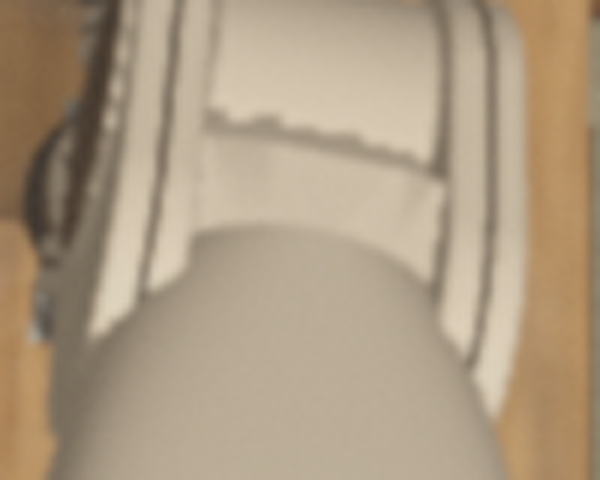

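The arm hides the window in this view, so I'll push on to just short of home, judging by position and force.

Emit:
apply_moves([
  [[-0.023,-0.1,0,0,-1],[-0.023,-0.1,0,0,-1],[-0.023,-0.1,0,0,-1],[-0.023,-0.1,0,0,-1]],
])

```text
clock: 4.17
eef_pos: [0.4793, -0.1213, 0.077]
tool_rot: [0.765, 0.644, -0.0, -0.0]
ft_force: [-0.1, 0.1, -0.6]
grip_width: 0.0003
grasp_force: 0.2
```

Emit:
apply_moves([
  [[-0.018,-0.1,0,0,-1],[-0.018,-0.1,0,0,-1],[-0.018,-0.1,0,0,-1],[-0.018,-0.1,0,0,-1]],
])

```text
clock: 4.5
eef_pos: [0.4765, -0.1373, 0.0771]
tool_rot: [0.765, 0.644, -0.0, 0.0]
ft_force: [0.4, 0.9, 0.0]
grip_width: 0.0002
grasp_force: 0.2
```

Emit:
apply_moves([
  [[-0.018,-0.1,0,0,-1],[-0.01,-0.05,0,0,-1],[0,0,0,0,-1]],
])

```text
clock: 4.75
eef_pos: [0.4754, -0.1435, 0.0772]
tool_rot: [0.765, 0.644, -0.0, 0.0]
ft_force: [-0.2, -0.3, -0.2]
grip_width: -0.0002
grasp_force: 0.0
```

Emit:
apply_moves([
  [[0,0,0,0,-1],[0,0,0,0,-1]],
])

```text
clock: 4.92
eef_pos: [0.4755, -0.1429, 0.0771]
tool_rot: [0.765, 0.644, -0.0, 0.0]
ft_force: [-0.5, -0.2, 0.3]
grip_width: 0.0
grasp_force: 0.0
```

Emit:
apply_moves([
  [[0.05,0.3,0,0,-1],[0,0.1,0.9,0,-1],[0,0,1,0,-1],[-0.3,-0.3,0.9,0,-1],[-0.6,-0.75,0,0,-1],[-0.6,-0.75,0,0,-1],[-0.6,-0.75,0,0,-1],[-0.6,-0.75,0,0,-1]],
])

```text
clock: 5.58
eef_pos: [0.369, -0.2589, 0.1896]
tool_rot: [0.764, 0.645, 0.0, 0.001]
ft_force: [1.5, -0.6, -0.5]
grip_width: 0.0001
grasp_force: 0.0
```

Emit:
apply_moves([
  [[-0.6,-0.75,0,0,-1],[-0.6,-0.75,0,0,-1],[-0.6,-0.75,0,0,-1],[-0.6,-0.75,0,0,-1],[0,0,0,0,-1]],
])

```text
clock: 6.0
eef_pos: [0.2705, -0.3829, 0.1893]
tool_rot: [0.767, 0.642, -0.001, 0.001]
ft_force: [0.6, 0.1, 0.1]
grip_width: -0.0004
grasp_force: 0.0
```

```bash
python3 - <<'E'
from h import *
im=[]
for n,(u,v) in(("top",(280,190)),("scene",(295,195))):
    p,d=imaging.camera(n); cv2.imwrite(f"pics/{n}3.png",p); np.save(n+"3.npy",d); im.append(cv2.resize(p[v:v+75,u:u+110],None,fx=5,fy=4,interpolation=cv2.INTER_CUBIC))
cv2.imwrite("pics/c3.png",np.vstack(im)); print(get_obs()["eef_pos"],get_obs()["joint_pos"])
for n,box in(("top",(300,200,365,250)),("scene",(305,205,385,250))):
    c=amber(cv2.imread(f"pics/{n}3.png"),box); P=plane(n,c,.060)[:,:2]; print(n,cv2.minAreaRect((P*1000).astype(np.float32)))
E
```

```text
[ 0.27299245 -0.37922585  0.18901443] [-9.47245538e-01  2.12684365e-01 -1.89848863e-01  1.16855297e+00
  6.28141915e-04  7.96838165e-01]
top ((466.58404541015625, -199.63229370117188), (34.1976318359375, 38.460933685302734), 80.01459503173828)
scene ((468.500732421875, -202.44189453125), (35.55070114135742, 37.97978591918945), 80.7867660522461)
```

View pics/c3.png

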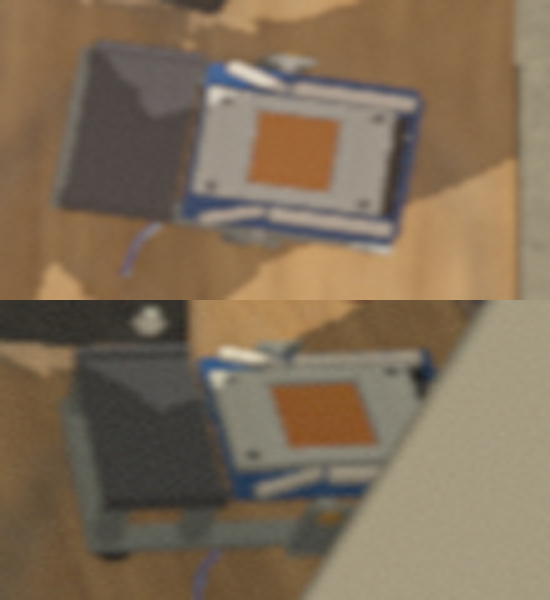

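The window sits between the rails and close to the bumper (top crop, leading edge at about x=390). I'll compare brightness profiles from before and after to check for a gap.

```bash
cat >> h.py <<'E'
def project(n,P):
    K,k1,e,R=cal(n); c=(P-e)@R; s=c[:,:2]/c[:,2:]; s=s*(1+k1*(s**2).sum(1,keepdims=True)); return (s*[K[0,0],K[1,1]]+K[:2,2]).astype(np.float32)
A=-1.742; EX=np.array([np.cos(A),np.sin(A),0]); EY=np.array([-EX[1],EX[0],0]); H=np.array([.4645,-.200,.056])
E
python3 - <<'E'
from h import *
S=np.arange(-60,72,2)
for f in("top0","top3"):
    g=cv2.imread(f"pics/{f}.png").astype(np.float32); out=[]
    for s in S:
        uv=project("top",np.array([H+EX*s/1e3+EY*y/1e3+[0,0,.007] for y in np.arange(-22,23,1)]))
        out.append(cv2.remap(g,uv[:,0][None],uv[:,1][None],cv2.INTER_LINEAR)[0].mean(0))
    out=np.array(out); print(f); print([(int(s),int(o[0]),int(o[2])) for s,o in zip(S,out) if s<-35 or s>32])
E
```

```text
top0
[(-60, 139, 158), (-58, 139, 159), (-56, 138, 158), (-54, 138, 158), (-52, 137, 157), (-50, 136, 156), (-48, 137, 157), (-46, 138, 158), (-44, 137, 157), (-42, 130, 145), (-40, 116, 116), (-38, 105, 83), (-36, 102, 66), (34, 119, 69), (36, 119, 68), (38, 118, 68), (40, 114, 68), (42, 101, 68), (44, 79, 68), (46, 60, 67), (48, 61, 69), (50, 76, 70), (52, 94, 74), (54, 100, 84), (56, 92, 103), (58, 80, 120), (60, 73, 127), (62, 72, 128), (64, 73, 128), (66, 73, 128), (68, 74, 128), (70, 74, 128)]
top3
[(-60, 71, 83), (-58, 70, 82), (-56, 69, 84), (-54, 67, 90), (-52, 68, 96), (-50, 79, 94), (-48, 98, 102), (-46, 116, 126), (-44, 130, 148), (-42, 136, 157), (-40, 137, 157), (-38, 136, 156), (-36, 136, 156), (34, 136, 157), (36, 136, 157), (38, 136, 158), (40, 135, 156), (42, 123, 144), (44, 96, 117), (46, 66, 86), (48, 56, 69), (50, 67, 66), (52, 82, 70), (54, 87, 82), (56, 82, 104), (58, 76, 123), (60, 74, 132), (62, 74, 135), (64, 75, 135), (66, 77, 136), (68, 78, 138), (70, 79, 139)]
```

The bumper face was at s≈43.6 mm before and the window's leading edge is now at 44.2 mm, with no gap showing, so it is home and the table is level. Next I'll press on the far bar.

Emit:
apply_moves([
  [[0.585,0.467,0,0,-1],[0.585,0.467,0,0,-1],[0.585,0.467,0,0,-1],[0.585,0.467,0,0,-1],[0.585,0.467,0,0,-1],[0.585,0.467,0,0,-1],[0.585,0.467,0,0,-1],[0.585,0.467,0,0,-1]],
])

```text
clock: 6.77
eef_pos: [0.4624, -0.2258, 0.1891]
tool_rot: [0.764, 0.646, 0.0, -0.0]
ft_force: [-0.5, -0.4, -1.2]
grip_width: -0.0
grasp_force: 0.0
```

Emit:
apply_moves([
  [[0,0,-0.8,0,-1],[0,0,-0.8,0,-1],[0,0,-0.75,0,-1],[0,0,0,0,-1],[0,0,0,0,-1]],
])

```text
clock: 7.18
eef_pos: [0.4598, -0.2268, 0.0939]
tool_rot: [0.764, 0.646, -0.001, -0.002]
ft_force: [0.2, -1.0, 0.3]
grip_width: -0.0003
grasp_force: 0.0
```

```bash
python3 - <<'E'
from h import *
P=[];
for i in range(6):
    imaging.camera("top"); o=get_obs(); P.append(np.r_[o["eef_pos"],o["ft_force"]])
m=np.mean(P,0); print(m.round(4)); d=m[:3]-H; print("s",d@EX,"y",d@EY)
E
```

```text
[ 0.4621 -0.2294  0.0969  0.2268  0.0163  0.1399]
s 0.029392816182542757 y 0.0026201277450872136
```

Emit:
apply_moves([
  [[-0.07,-0.05,-0.12,0,-1],[0,0,-0.12,0,-1],[0,0,-0.08,0,-1],[0,0,-0.02,0,-1],[0,0,-0.02,0,-1]],
])

```text
clock: 7.9
eef_pos: [0.4573, -0.2316, 0.0803]
tool_rot: [0.765, 0.644, -0.0, -0.0]
ft_force: [-1.1, -1.0, 1.8]
grip_width: 0.0
grasp_force: 0.8
```

Emit:
apply_moves([
  [[0,0,-0.02,0,-1],[0,0,-0.02,0,-1],[0,-0.005,-0.02,0,-1],[0,-0.005,-0.02,0,-1]],
])

```text
clock: 8.23
eef_pos: [0.4579, -0.2321, 0.0776]
tool_rot: [0.765, 0.644, -0.0, 0.0]
ft_force: [-1.2, -1.6, 1.9]
grip_width: -0.0003
grasp_force: 0.9
```

Emit:
apply_moves([
  [[-0.002,-0.01,-0.02,0,-1],[-0.002,-0.01,-0.02,0,-1],[-0.002,-0.01,-0.02,0,-1]],
])

```text
clock: 8.48
eef_pos: [0.4577, -0.2329, 0.075]
tool_rot: [0.765, 0.644, 0.0, -0.0]
ft_force: [-0.4, -0.2, 1.7]
grip_width: 0.0001
grasp_force: 0.6
```

Contact is at about 2 N and the table is tipping. I'll continue.

Emit:
apply_moves([
  [[-0.002,-0.012,-0.02,0,-1],[-0.002,-0.012,-0.02,0,-1],[-0.002,-0.012,-0.02,0,-1]],
])

```text
clock: 8.73
eef_pos: [0.4576, -0.2343, 0.0726]
tool_rot: [0.765, 0.645, 0.0, -0.0]
ft_force: [0.4, 1.3, 0.3]
grip_width: 0.0002
grasp_force: 0.4
```

Emit:
apply_moves([
  [[-0.002,-0.012,-0.015,0,-1],[0,0,0,0,-1]],
])

```text
clock: 8.9
eef_pos: [0.4574, -0.235, 0.0719]
tool_rot: [0.765, 0.644, 0.0, 0.0]
ft_force: [0.7, -0.2, 1.1]
grip_width: 0.0001
grasp_force: 0.1
```

```bash
python3 - <<'E'
from h import *
P=[]
for i in range(6):
    p,d=imaging.camera("top"); o=get_obs(); P.append(np.r_[o["eef_pos"],o["ft_force"]])
print(np.mean(P,0).round(4))
E
```

```text
[ 0.4573 -0.235   0.072  -0.0397  0.0829  0.186 ]
```

Emit:
apply_moves([
  [[0,0,0.15,0,-1],[0,0,0.9,0,-1],[0,0,0.9,0,-1],[0,0,0.9,0,-1],[-0.6,-0.5,0,0,-1],[-0.8,-0.5,0,0,-1],[-0.8,-0.5,0,0,-1],[-0.8,-0.5,0,0,-1]],
])

```text
clock: 9.87
eef_pos: [0.3363, -0.3155, 0.187]
tool_rot: [0.764, 0.645, -0.0, 0.001]
ft_force: [0.3, -0.6, -0.3]
grip_width: 0.0001
grasp_force: 0.0
```

Emit:
apply_moves([
  [[-0.8,-0.6,0,0,-1],[-0.6,-0.7,0,0,-1],[0,-0.7,0,0,-1],[0,-0.5,0,0,-1],[0,0,0,0,-1]],
])

```text
clock: 10.28
eef_pos: [0.2809, -0.419, 0.1869]
tool_rot: [0.766, 0.643, -0.001, 0.002]
ft_force: [-0.1, -0.4, 0.2]
grip_width: 0.0001
grasp_force: 0.0
```

```bash
python3 - <<'E'
from h import *
im=[]
for n,(u,v) in(("top",(280,190)),("scene",(295,195))):
    p,d=imaging.camera(n); cv2.imwrite(f"pics/{n}4.png",p); im.append(cv2.resize(p[v:v+75,u:u+110],None,fx=5,fy=4,interpolation=cv2.INTER_CUBIC))
    # tilt from depth: on-window samples in rest frame
    vv,uu=np.mgrid[v:v+75,u:u+110]; uv=np.c_[uu.ravel(),vv.ravel()]; dd=d[v:v+75,u:u+110].ravel()
    X=pts(n,uv,dd)-H; s,y,z=X@EX,X@EY,X[:,2]; k=(dd>0)&(abs(s)<48)&(abs(y)<27)&(z>-.02)&(z<.04)
    for lo in range(-45,46,10): q=k&(abs(s*1e3-lo)<5); print(n,lo,q.sum(),np.median(z[q]*1e3).round(1) if q.any() else None)
cv2.imwrite("pics/c4.png",np.vstack(im)); print(get_obs()["eef_pos"])
E
```

```text
top -45 120 9.5
top -35 166 13.7
top -25 159 11.0
top -15 176 5.8
top -5 189 2.2
top 5 156 0.9
top 15 155 -1.7
top 25 159 -2.0
top 35 149 -4.4
top 45 151 -7.0
scene -45 117 10.1
scene -35 156 15.3
scene -25 163 13.1
scene -15 185 7.1
scene -5 194 4.0
scene 5 164 2.6
scene 15 150 0.0
scene 25 149 -0.5
scene 35 140 -1.9
scene 45 109 -4.7
[ 0.28091481 -0.41534658  0.18622311]
```

View pics/c4.png

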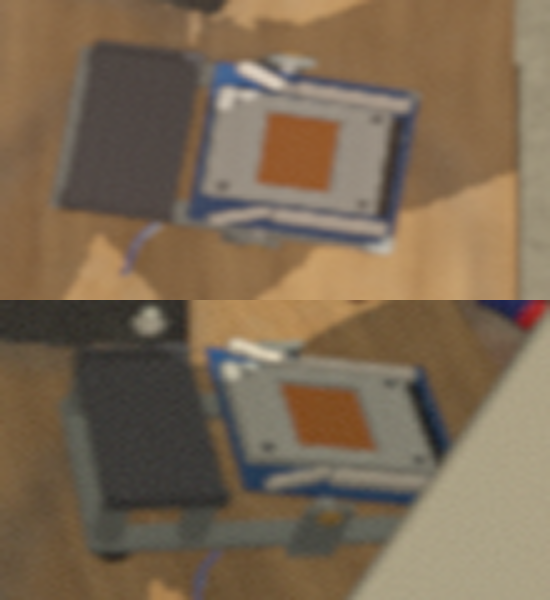

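The window is tipped and against the bumper. The depth slope is about 0.25 to 0.26, which is borderline, so I'll return and press about 3.5 mm further.

Emit:
apply_moves([
  [[0,0.6,0,0,-1],[0,0.6,0,0,-1],[0.6,0.7,0,0,-1],[0.8,0.55,0,0,-1],[0.8,0.55,0,0,-1],[0.8,0.5,0,0,-1],[0.8,0.5,0,0,-1],[0.6,0.48,0,0,-1]],
])

```text
clock: 11.05
eef_pos: [0.4593, -0.233, 0.1865]
tool_rot: [0.764, 0.646, 0.0, 0.0]
ft_force: [0.4, -0.2, -0.3]
grip_width: -0.0002
grasp_force: 0.0
```

Emit:
apply_moves([
  [[0,0,-0.9,0,-1],[0,0,-0.9,0,-1],[0,0,-0.7,0,-1],[0,0,-0.2,0,-1],[0,0,-0.1,0,-1],[0,0,-0.03,0,-1],[0,0,-0.02,0,-1]],
])

```text
clock: 11.63
eef_pos: [0.4584, -0.2362, 0.0737]
tool_rot: [0.765, 0.645, 0.001, 0.001]
ft_force: [0.8, -0.5, -0.0]
grip_width: 0.0003
grasp_force: 0.0
```

Emit:
apply_moves([
  [[0,-0.006,-0.02,0,-1],[0,-0.006,-0.02,0,-1]],
])

```text
clock: 11.8
eef_pos: [0.4584, -0.237, 0.0722]
tool_rot: [0.765, 0.644, 0.001, 0.002]
ft_force: [0.6, 0.7, -0.2]
grip_width: -0.0003
grasp_force: 0.0
```

Emit:
apply_moves([
  [[0,-0.006,-0.02,0,-1],[0,-0.006,-0.02,0,-1]],
])

```text
clock: 11.97
eef_pos: [0.4582, -0.2372, 0.0699]
tool_rot: [0.765, 0.644, 0.001, 0.001]
ft_force: [1.1, 0.3, 1.8]
grip_width: 0.0002
grasp_force: 0.5
```

Emit:
apply_moves([
  [[0,-0.006,-0.02,0,-1],[0,-0.006,-0.015,0,-1]],
])

```text
clock: 12.13
eef_pos: [0.4577, -0.2375, 0.0679]
tool_rot: [0.765, 0.644, 0.0, 0.001]
ft_force: [0.1, -0.7, 0.8]
grip_width: -0.0003
grasp_force: 0.5
```

Emit:
apply_moves([
  [[0,-0.003,-0.015,0,-1],[0,0,0,0,-1]],
])

```text
clock: 12.3
eef_pos: [0.4573, -0.2375, 0.0668]
tool_rot: [0.765, 0.644, -0.0, 0.0]
ft_force: [0.5, -0.9, 0.9]
grip_width: 0.0002
grasp_force: 0.4
```

Emit:
apply_moves([
  [[0,0,0.15,0,-1],[0,0,0.9,0,-1],[0,0,0.9,0,-1],[0,0,0.9,0,-1],[-0.6,-0.5,0,0,-1],[-0.8,-0.5,0,0,-1],[-0.8,-0.5,0,0,-1],[-0.8,-0.5,0,0,-1]],
])

```text
clock: 12.97
eef_pos: [0.336, -0.3175, 0.1814]
tool_rot: [0.764, 0.645, -0.0, 0.0]
ft_force: [0.7, -0.4, 0.3]
grip_width: -0.0
grasp_force: 0.0
```

Emit:
apply_moves([
  [[-0.8,-0.6,0,0,-1],[-0.6,-0.7,0,0,-1],[0,-0.7,0,0,-1],[0,-0.5,0,0,-1],[0,0,0,0,-1]],
])

```text
clock: 13.38
eef_pos: [0.2806, -0.4209, 0.1812]
tool_rot: [0.766, 0.643, -0.001, 0.001]
ft_force: [0.3, -0.7, 0.1]
grip_width: 0.0002
grasp_force: 0.0
```

```bash
python3 - <<'E'
from h import *
im=[]
for n,(u,v) in(("top",(280,190)),("scene",(295,195))):
    p,d=imaging.camera(n); cv2.imwrite(f"pics/{n}5.png",p); im.append(cv2.resize(p[v:v+75,u:u+110],None,fx=5,fy=4,interpolation=cv2.INTER_CUBIC))
    vv,uu=np.mgrid[v:v+75,u:u+110]; uv=np.c_[uu.ravel(),vv.ravel()]; dd=d[v:v+75,u:u+110].ravel()
    X=pts(n,uv,dd)-H; s,y,z=X@EX,X@EY,X[:,2]; k=(dd>0)&(abs(s)<48)&(abs(y)<27)&(z>-.02)&(z<.04)
    print(n,[(lo,np.median(z[k&(abs(s*1e3-lo)<5)]*1e3).round(1)) for lo in range(-45,46,10)])
cv2.imwrite("pics/c5.png",np.vstack(im)); print(get_obs()["eef_pos"])
E
```

```text
top [(-45, np.float64(12.3)), (-35, np.float64(17.4)), (-25, np.float64(14.0)), (-15, np.float64(7.2)), (-5, np.float64(2.5)), (5, np.float64(-0.1)), (15, np.float64(-4.5)), (25, np.float64(-5.9)), (35, np.float64(-9.2)), (45, np.float64(-13.1))]
scene [(-45, np.float64(13.9)), (-35, np.float64(17.9)), (-25, np.float64(15.9)), (-15, np.float64(10.3)), (-5, np.float64(3.9)), (5, np.float64(1.9)), (15, np.float64(-1.8)), (25, np.float64(-4.2)), (35, np.float64(-7.1)), (45, np.float64(-10.4))]
[ 0.28070018 -0.41739968  0.18070087]
```

View pics/c5.png

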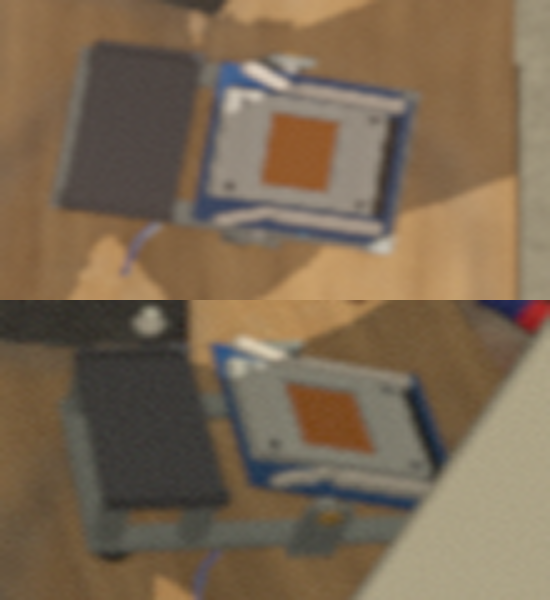

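The slope is now about 0.35 rad (20°). The window is still against the bumper and the arm is clear, so I'm handing in.

```bash
python3 -c "
from h import *
print(order.job_done())"
```

```text
the job is handed in; nothing more can be done
None
```

I slid the window home against the bumper with the table level, then tipped the table to about 20° (measured from the depth images) and left it there; force readings stayed around 2 N, and the job was handed in at about 13.5 s with the arm clear.

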